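# Screw down the fence energizer's battery lid and switch it on

## Robot

A 6-joint arm with a two-finger parallel gripper is mounted at the origin on the work surface. World frame = base frame: x ahead of the robot, y to its left, z up, the work surface at z = 0. Lengths are in m, angles in rad, forces in N, time in s.
With the tool pointing down it reaches from about 0.35 to 0.85 m from the base axis. Payload 8.1 kg.
Tool frame: the origin (TCP) lies midway between the tips of the shut fingers; the grasp point (between the pads) lies 19 mm behind it; z points along the fingers, y is the line along which they close (so a half turn about z gives the same grasp; the last joint's range is limited). The gripper opens to 93 mm and grips with 3 to 60 N. Pads are 15 mm wide; open, the fingers measure 128 mm over their backs; the gripper's body (75 mm by 188 mm) begins 65 mm behind the grasp point.
Start: joints at [-1.239, 0.13, 1.488, -0, 1.523, -0.085], TCP at [0.243, -0.549, 0.219] pointing down, gripper open.
Joint ranges: [-2.96, 2.96], [-0.89, 2.26], [0.02, 2.5], [-1.34, 4.48], [0, 2.73], [-2.66, 2.66]. Speed limits (rad/s): [2.39, 2.39, 2.79, 3.14, 3.14, 3.14].

## Interface

Orientations are given as a unit quaternion [x, y, z, w].
In Python, from bench import ctrl gives the robot as it stands. The module is installed in compiled form; this text tells all that it offers.
- The arm moves only by the tool play_rows, never from a script. Its argument "motion" is a list of rows, each an object with "dp": the shift along the tool's x, y, z in m, a list of three; "twist": the turn about the tool's z in degrees; "claw": the finger opening in m, from 0 to 0.093. A call has 1 to 20 rows; each row shifts and turns the commanded pose from where the row before left it, along the tool's axes as they then stand; what a row does not reach is not made up. A row lasts 1/8 s, in which the tool goes at most 62.5 mm and 10.7 degrees, less where a joint would pass 70% of its speed; a pose out of reach is approached as far as the arm can. A call is refused whole if a number of a shift passes 0.0625 or a number of a turn 10.7, either way. A call with a gripper value outside its range is refused whole. The fingers move at their own pace and stop on an object; "grip_force" is the grip in N (left out, the last holds). Time passes only in rows, so rows that do not move let the fingers close. It gives the time, the measured TCP pose, the force, the opening and the grip force at its end, in the units of the state.
- ctrl.observe(): the state, without advancing time (a new reading comes with each control period).
- ctrl.read_camera(name): name is "scene" or "top" or "wrist"; returns a dict with "image" (400x640x3 uint8, red, green, blue), "intrinsics" (3x3 intrinsics, pixels), "k1" (the pictures are not rectified: a ray, as slopes to the right and down, at radius r is drawn at 1 + k1 r^2 times it, then the intrinsics apply), "view" (4x4, takes a point from world to camera coordinates); the wrist camera has in their place "mount" (4x4, takes a point from camera to tool coordinates, whose origin is the TCP and whose axes are the flange's). Camera axes: x right, y down, z forward; pixel columns grow to the right and rows downward; lengths in m; the calibration is good to about 2 mm. A picture is of the moment at which its call begins: read the wrist's pose just before it. There is no depth.
- ctrl.finish_job(): hands the job in; it is judged then, once.
Trained networks look in a picture, given as the dict that the camera call returned (one of the last four; its "shot" number tells which), for a name from the list of things; names that differ only in an ending like _2 or _b are one class to them, and where a whole thing is asked for, a point or a joint stands for the part that bears it (a point fixed in the world has none). Each returns a list of dicts, best first, with "score" (0 to 1); they miss things now and then, are a little off and sometimes report something else, mostly with a low value. They report only what shows in the picture. A call takes as long as a camera call. They do not tell look-alikes from the thing itself.
- ctrl.recognise(picture, query): "centre" ([column, row] in pixels, amid what is visible of it).
- ctrl.masks_of(picture, query): "region" (400x640 bool, what is visible of it) and "centre" ([column, row] in pixels, amid what is visible of it).
The state is a dict: "t": time; "qpos": joint angles; "joint_vel": joint speeds; "joint_torque": joint torques, N m; "position": TCP position; "orientation": TCP orientation; "contact_force": force on the tool from outside, world axes, zero at the start; "ft_torque": the same for the moment, N m; "finger_gap": opening from 0.0 (shut) to 1.0 (fully open); "grasp_force": force on a finger pad.
Only numpy, scipy, OpenCV 4.12 (cv2) and the standard library are available. Lean on these libraries where they do the work, as an engineer would, in place of code of your own. Each camera call takes 0.05 s, during which the arm holds its last target. There are 200 camera calls.

## Task

The fence energizer has a fresh battery and its lid is shut: take the flat-blade screwdriver from the wooden rack, seat its bit in the slotted lid screw and, keeping it pressed in, drive the screw clockwise until it is fully home, then stand the screwdriver back in its empty rack hole and let go. Now start the energizer: press the round power key right down and release it, then do the same with the long test key. Leave the square night key and everything else on the slab alone, and keep your fingers off the screw.

Things in the scene. Friction and masses are not known exactly. Their poses are not given: they have to be found in the camera images.
- energizer: Yellow plastic fence energizer, 170 (x) by 270 (y) mm, fixed. Origin: centre of its underside; front faces -x at yaw 0. Top: at y < 0 the shut battery lid, 156 by 130 mm, face 94 mm above the slab, hinged at its rear (+x) edge; at y > 0 a grey key panel, face 90 mm up, with three black keys. Two terminals stick out 27 mm at the +y end, 50 mm up; carry handle 24 mm out behind, 60 mm up.
- slot (a point): Lid screw: 22 mm round steel head in a 25 mm hole, at x -50, y -62 mm of the energizer. The point is the middle of the slot's floor, on the screw's axis; x runs along the slot and turns with it, z up. The slot crosses the head: 3.4 mm wide for 2.2 mm above its floor, flared to 7.4 mm at the top, 5.4 mm deep. The head starts up to 2 mm proud, is flush when home (floor 88.6 mm above the slab), sinks 6 mm a turn.
- screw (a joint): Turn of the lid screw, rad; grows as it is driven clockwise seen from above. Home, at a hard stop, at 2.2; it starts 1.3 to 2.0 short of that. Turns stiffly (about 0.08 N m), stays where it is left, may be driven in several bites. The slot is the same after half a turn.
- driver_grip (a point): Flat-blade screwdriver, 0.14 kg, hanging bit down by its shoulder in any of the rack's three holes. The point is its pale wooden handle's centre, 48 mm above the shoulder; z up the handle, x along the blade's width, y across it. The handle spans 36 mm below to 36 mm above the point, is 30 mm wide along x and has two flat sides 24 mm apart facing +y and -y; below it a 25 mm brass ferrule.
- driver_tip (a point): Middle of the end edge of the screwdriver's bit, on its axis, 128 mm below the handle's centre. The bit is 12 mm wide (x) and 2 mm thick (y) for its last 18 mm; the shaft above is 9 mm round. Same axes as the handle.
- rack: Wooden tool rack, 70 (x) by 210 (y) mm, fixed; origin: centre of its underside. Top face 100 mm above the slab, three through-holes of 19 mm at y = -65, 0 and 65 mm on its centre line. The screwdriver's own hole is the one left empty once it is out; standing home, its shoulder rests on the board and its bit's end is 20 mm above the slab.
- power (a joint): Travel of the round power key, m: 0 up, 0.004 fully down; a spring key, 1 to 4.5 N.
- power_top (a point): Centre of the top face of the round power key, 26 mm across, black with a pale ring mark, 6 mm above the panel, at x -35, y 34 mm of the energizer.
- test (a joint): Travel of the long test key, m: 0 up, 0.004 fully down; a spring key, 1 to 4.5 N.
- test_top (a point): Centre of the top face of the long test key, 20 (x) by 48 (y) mm, black, 6 mm above the panel, at x 22, y 65 mm of the energizer.
- night (a joint): Travel of the square night key, m: 0 up, 0.004 fully down; not to be pressed.
- night_top (a point): Centre of the top face of the square night key, 24 by 24 mm, black, 6 mm above the panel, at x -35, y 96 mm of the energizer.
- awl_mid (a point): Bystander in the rack: awl with a dark pear-shaped handle 35 mm thick and 70 mm tall; point half-way up the handle.
- crosspoint_mid (a point): Bystander in the rack: cross-point screwdriver with a round black fluted handle 28 mm thick and 82 mm tall; point half-way up the handle.
- mallet: Bystander: wooden mallet lying down, head 65 by 130 by 75 mm at +y, handle 26 mm thick reaching to -y, 365 mm in all; origin under it, 45 mm on the handle's side of the head.
- punch_tin: Bystander: open tin of steel leather punches, 100 by 150 by 28 mm, its lid leaning up at +x to 115 mm; origin under its centre.
- coaster: Bystander: square ceramic tile coaster, 100 mm, 8 mm thick; origin under its centre.
- pie_plate: Bystander: aluminium pie plate 166 mm across and 27 mm high holding black fence insulators; origin under its centre.
- battery: Bystander: old square lantern battery, 67 by 67 by 100 mm with 9 mm coil terminals on top, standing; origin under its centre.
- driver: The screwdriver as a whole; origin on its axis at the shoulder, the underside of the brass ferrule, 48 mm below the handle's centre.
There are look-alikes about, which are no part of the job. What is shaped like the driver but purple or turquoise is not meant. What is shaped like the part that bears crosspoint_mid but orange is not meant.

How it is judged:
On the way, in this order (a step that is already met when the one before it is completed fails the run):
1. the screwdriver's bit is seated on the floor of the screw's slot and pushed down (z of driver_tip in the frame of slot below 0.0018 m and horizontal distance between driver_tip and slot below 0.006 m and contact force between driver and screw above 1 N and value of joint screw below 1.9 rad), for 0.15 s.
2. the screw is driven home with the bit still seated and pushed down (z of driver_tip in the frame of slot below 0.0018 m and horizontal distance between driver_tip and slot below 0.006 m and contact force between driver and screw above 1 N and value of joint screw above 2.1 rad), for 0.1 s.
3. the screwdriver stands upright in its rack hole, let go (z of driver_tip in the frame of rack between 0.014 and 0.026 m and x of driver_tip in the frame of rack between -0.02 and 0.02 m and y of driver_tip in the frame of rack between -0.085 and 0.085 m and angle between driver_tip's own z axis and vertical below 0.15 rad and contact force between the fingers and driver below 0.2 N), for 0.2 s.
4. the round power key is pressed fully down, alone (value of joint power above 0.003 m and value of joint test below 0.001 m), for 0.05 s.
5. the power key is up again and then the long test key is pressed fully down, alone (value of joint test above 0.003 m and value of joint power below 0.001 m), for 0.05 s.
At the end, for the whole second after the job is handed in: The lid screw is home (joint above 2.1 of 2.2 rad), the screwdriver stands released and at rest in its rack hole, within 0.15 rad of upright and with its bit's end 14 to 26 mm above the slab, and all three keys are up (less than 1 mm down) (all of step 3 and value of joint screw above 2.1 rad and linear speed of driver below 0.02 m/s and value of joint each of power, test, night below 0.001 m); the robot touches nothing.
It fails at once if the square night key is pressed (value of joint night above 0.002 m).
It fails at once if the fingers touch the screw (contact force between the fingers and screw above 0.5 N).
It fails at once if the awl or the cross-point screwdriver is moved more than 30 mm (distance of any of awl_mid, crosspoint_mid from where it was at the start of the episode above 0.03 m).
It fails at once if the mallet, punch tin, coaster, pie plate or old battery is moved more than 30 mm (distance of any of mallet, punch_tin, coaster, pie_plate, battery from where it was at the start of the episode above 0.03 m).
It also fails if it takes over 64 s, if anything falls off the work surface, if the arm or the gripper's body presses on something with over 40 N, if the wrist force passes 120 N, or if a joint passes its speed limit or range.

## Working session

There is one attempt and no reset: what is moved stays moved. The work goes in short steps, Python scripts to look and compute and a tool call to move; the robot and the scene stay as the last step left them, time stands still between calls to the robot, and variables do not carry over. Pictures are saved under pics/ and viewed, at most 10 in all, crops included, and the job is handed in when it is done.

Besides the shell and the picture viewer there is one more tool, called after "Emit:" by a JSON object that holds its "method" and its "body". play_rows: Moves the arm, as the interface text tells. Its arguments: {"type":"object","properties":{"motion":{"type":"array"},"grip_force":{"type":"number"}},"required":["motion"]}

```bash
mkdir -p pics
cat > h.py <<'E'
import numpy as np, cv2
from bench import ctrl
from scipy.spatial.transform import Rotation as R
def pose():
    s=ctrl.observe(); T=np.eye(4); T[:3,:3]=R.from_quat(s['orientation']).as_matrix(); T[:3,3]=s['position']; return T,s
def cam(name):
    T,s=pose(); p=ctrl.read_camera(name)
    if name=='wrist': p['V']=np.linalg.inv(T@np.array(p['mount']))
    else: p['V']=np.array(p['view'])
    return p
def save(p,f,crop=None,scale=1):
    im=p['image'][:,:,::-1]
    if crop: x0,y0,x1,y1=crop; im=im[y0:y1,x0:x1]
    cv2.imwrite('pics/'+f,cv2.resize(im,None,fx=scale,fy=scale,interpolation=cv2.INTER_CUBIC))
def dist(p): return np.array([p['k1'],0,0,0,0],float)
def proj(p,X):
    V=p['V']; X=np.atleast_2d(X).astype(float)
    return cv2.projectPoints(X,cv2.Rodrigues(V[:3,:3])[0],V[:3,3],np.array(p['intrinsics'],float),dist(p))[0][:,0]
def ray(p,uv):
    n=cv2.undistortPoints(np.array([[uv]],float),np.array(p['intrinsics'],float),dist(p))[0,0]
    C=np.linalg.inv(p['V']); return C[:3,3],C[:3,:3]@np.array([n[0],n[1],1])
def onz(p,uv,z):
    o,d=ray(p,uv); return o+d*(z-o[2])/d[2]
def tri(obs):
    A=np.zeros((3,3));b=np.zeros(3)
    for p,uv in obs:
        o,d=ray(p,uv); d=d/np.linalg.norm(d); M=np.eye(3)-np.outer(d,d); A+=M;b+=M@o
    return np.linalg.solve(A,b)
E
python3 - <<'E'
from h import *
P={n:cam(n) for n in ('top','scene')}
for n,p in P.items():
    save(p,n+'0.png',scale=1.25)
    print(n,p['V'].round(3).tolist(),p['k1'])
    for q in 'energizer rack driver driver_grip slot power_top test_top night_top awl_mid crosspoint_mid mallet punch_tin battery coaster pie_plate'.split():
        print(q,[(np.round(d['centre']).tolist(),round(d['score'],2)) for d in ctrl.recognise(p,q)][:4])
print(ctrl.observe())
E
```

```text
top [[-0.012, -1.0, 0.005, -0.068], [-0.971, 0.011, -0.237, 0.559], [0.237, -0.008, -0.971, 0.972], [0.0, 0.0, 0.0, 1.0]] -0.024276252353196314
energizer [([232.0, 204.0], 0.9)]
rack [([393.0, 199.0], 0.68)]
driver [([399.0, 192.0], 0.78), ([375.0, 238.0], 0.58), ([412.0, 237.0], 0.55)]
driver_grip [([400.0, 192.0], 0.72), ([408.0, 238.0], 0.65), ([378.0, 240.0], 0.47)]
slot [([254.0, 224.0], 0.63)]
power_top [([215.0, 220.0], 0.65)]
test_top []
night_top [([195.0, 219.0], 0.51)]
awl_mid [([425.0, 195.0], 0.57), ([400.0, 193.0], 0.54), ([445.0, 286.0], 0.42)]
crosspoint_mid [([355.0, 247.0], 0.72), ([375.0, 186.0], 0.62), ([402.0, 189.0], 0.54), ([325.0, 228.0], 0.53)]
mallet [([234.0, 126.0], 0.86), ([232.0, 207.0], 0.49)]
punch_tin [([443.0, 285.0], 0.91)]
battery [([375.0, 143.0], 0.25)]
coaster [([315.0, 276.0], 0.8), ([189.0, 285.0], 0.61), ([207.0, 200.0], 0.44)]
pie_plate [([372.0, 146.0], 0.62)]
scene [[0.742, 0.671, -0.018, -0.35], [0.373, -0.435, -0.819, -0.139], [-0.557, 0.601, -0.573, 1.519], [0.0, 0.0, 0.0, 1.0]] 0.04195429585020714
energizer [([378.0, 186.0], 0.93), ([3
[... 745 characters left out ...]
0325e+00,  1.30411520e-01,  1.48822187e+00, -4.99053011e-05,
        1.52296471e+00, -8.54234876e-02]), 'joint_vel': array([-4.09473474e-04,  3.76179554e-05, -5.66901907e-04, -3.20911911e-04,
        9.31773024e-04,  3.87680507e-04]), 'joint_torque': array([ 1.41627629e-04, -5.59752846e+01, -4.92041302e+01,  7.67044025e-02,
        2.30231008e-02, -1.43945579e-05]), 'position': array([ 0.24290279, -0.54863819,  0.21861631]), 'orientation': array([ 9.78361237e-01,  2.06904056e-01, -2.50701706e-05,  3.52928796e-07]), 'contact_force': array([ 0.28145013,  1.19583557, -0.64396691]), 'ft_torque': array([-0.0183071 , -0.00780109,  0.01473665]), 'grasp_force': 0.0, 'finger_gap': 0.9978127296956357}
```

View pics/top0.png

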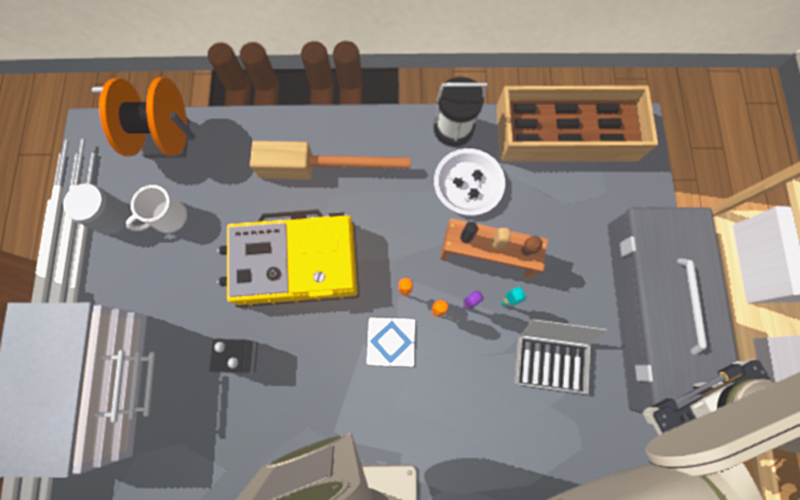

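View pics/scene0.png

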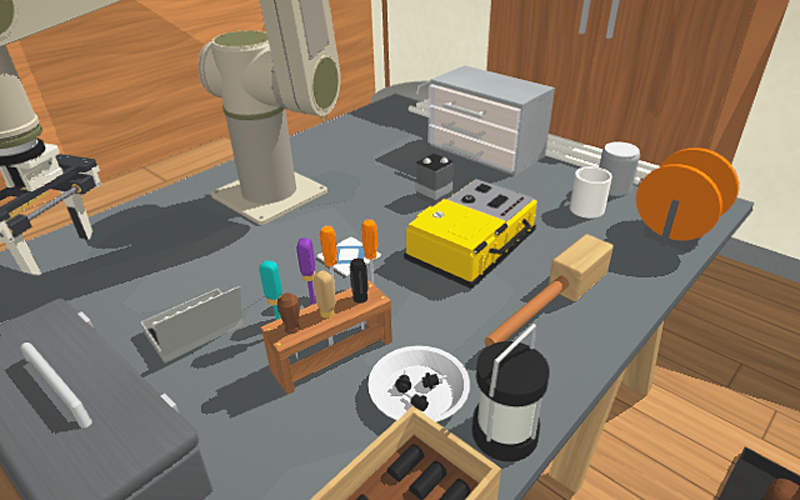

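The pale wooden flat-blade driver is in the rack's middle hole: top0 (500,237), i.e. raw (400,190), and scene0 (326,292), i.e. raw (261,234). Next to it in the rack are the black cross-point (+y side) and the brown awl (-y side). The purple, turquoise and orange ones standing at -x are look-alikes. The energizer sits at top raw ~(232,206), with the screw at (254,222).

Run:
```python
from h import *
t=cam('top'); s=cam('scene'); w=cam('wrist')
for p in (t,s): print(p['intrinsics'], np.linalg.inv(p['V'])[:3,3].round(3))
print(np.array(w['mount']).round(4).tolist(), w['intrinsics'])
m=ctrl.masks_of(t,'rack'); m2=ctrl.masks_of(t,'energizer')
for mm,z in ((m,.1),(m2,.094)):
    for d in mm[:1]:
        c=cv2.minAreaRect(np.argwhere(d['region'])[:,::-1].astype(np.float32)); b=cv2.boxPoints(c)
        print(d['score'],b.round(1).tolist(),[onz(t,x,z)[:2].round(3).tolist() for x in b])
print('grip tri',tri([(t,(400,190)),(s,(261,232))]).round(4), onz(t,(400,189),.184).round(4))
for n,uv,z in (('slot',(254.5,222),.09),('power',(218,218),.096),('night',(195,220),.096),('test?',(206,198),.096),('xpt',(375,186),.19),('awl',(426,195),.19),('or1',(324,228),.18),('or2',(352,246),.18),('pur',(379,240),.18),('tur',(412,237),.18)): print(n,onz(t,uv,z).round(3))
save(t,'topcrop.png',(160,150,460,260),2.6)
```

```text
[[383.12107636   0.         316.18262096]
 [  0.         383.12107636 198.74111698]
 [  0.           0.           1.        ]] [ 0.311 -0.066  1.077]
[[464.49243724   0.         322.63247039]
 [  0.         464.49243724 197.31592535]
 [  0.           0.           1.        ]] [ 1.158 -0.738  0.75 ]
[[-0.0006, -0.9679, -0.2512, 0.0684], [1.0, -0.0006, 0.0001, 0.0019], [-0.0003, -0.2512, 0.9679, -0.1666], [0.0, 0.0, 0.0, 1.0]] [[276.51115907   0.         320.07012382]
 [  0.         276.51115907 204.21385383]
 [  0.           0.           1.        ]]
0.6 [[351.70001220703125, 206.6999969482422], [359.1000061035156, 172.89999389648438], [438.5, 190.39999389648438], [431.1000061035156, 224.1999969482422]] [[0.528, -0.166], [0.62, -0.189], [0.569, -0.398], [0.479, -0.371]]
0.83 [[169.89999389648438, 173.5], [282.5, 164.60000610351562], [288.29998779296875, 237.8000030517578], [175.6999969482422, 246.6999969482422]] [[0.626, 0.319], [0.648, 0.016], [0.449, -0.001], [0.429, 0.288]]
grip tri [ 0.5596 -0.2832  0.1487] [ 0.5517 -0.2763  0.184 ]
slot [0.492 0.088 0.09 ]
power [0.502 0.183 0.096]
night [0.498 0.242 0.096]
test? [0.556 0.217 0.096]
xpt [ 0.558 -0.215  0.19 ]
awl [ 0.535 -0.337  0.19 ]
or1 [ 0.459 -0.091  0.18 ]
or2 [ 0.416 -0.156  0.18 ]
pur [ 0.429 -0.22   0.18 ]
tur [ 0.435 -0.298  0.18 ]
```

View pics/topcrop.png

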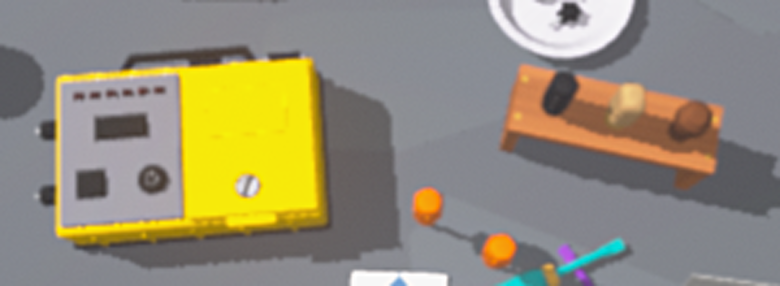

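The crop confirms it: the pale handle in the middle hole at crop (628,103) is the only wooden flat-sided one. The black fluted cross-point (560,92) and brown awl (692,118) flank it. The turquoise look-alike has toppled at (560,262). Moving the wrist camera above the rack.

Emit:
{"method": "play_rows", "body": {"motion": [{"dp": [0.02, -0.005, -0.04], "twist": 0, "claw": 0.06}, {"dp": [0.055, -0.017, -0.025], "twist": 0, "claw": 0.06}, {"dp": [0.06, -0.018, -0.015], "twist": 0, "claw": 0.06}, {"dp": [0.06, -0.018, 0], "twist": 0, "claw": 0.06}, {"dp": [0.06, -0.018, 0], "twist": 0, "claw": 0.06}, {"dp": [0.06, -0.018, 0], "twist": 0, "claw": 0.06}, {"dp": [0.055, -0.017, 0], "twist": 0, "claw": 0.06}, {"dp": [0.024, -0.008, 0], "twist": 0, "claw": 0.06}, {"dp": [0, 0, 0], "twist": 0, "claw": 0.06}, {"dp": [0, 0, 0], "twist": 0, "claw": 0.06}]}}

```text
t: 3.1
position: [0.5526, -0.2825, 0.298]
orientation: [0.978, 0.207, -0.0, 0.0]
contact_force: [0.2, 0.5, 0.5]
finger_gap: 0.644
grasp_force: 0.0
```

Run:
```python
from h import *
w=cam('wrist'); save(w,'w1.png')
T,s=pose(); print(T.round(4).tolist(),s['t'],s['qpos'].round(3))
m=ctrl.masks_of(w,'driver_grip')
for d in m[:3]: print(d['score'],d['centre'],d['region'].sum(), onz(w,d['centre'],.17).round(4))
m=ctrl.masks_of(w,'rack')
for d in m[:2]: print(d['score'],d['centre'],d['region'].sum())
print(proj(w,[[.555,-.28,.184]]))
```

```text
[[0.9148, 0.4039, -0.0003, 0.5524], [0.4039, -0.9148, -0.0003, -0.2828], [-0.0004, 0.0001, -1.0, 0.2981], [0.0, 0.0, 0.0, 1.0]] 3.15 [-0.556  0.168  1.303 -0.     1.67   0.599]
0.92 [235.8, 240.1] 798 [ 0.4685 -0.2168  0.17  ]
0.81 [322.3, 192.3] 746 [ 0.5592 -0.2844  0.17  ]
0.73 [277.7, 268.5] 426 [ 0.4547 -0.2736  0.17  ]
0.91 [314.5, 173.5] 6195
[[316.91802676 197.07197945]]
```

View pics/w1.png

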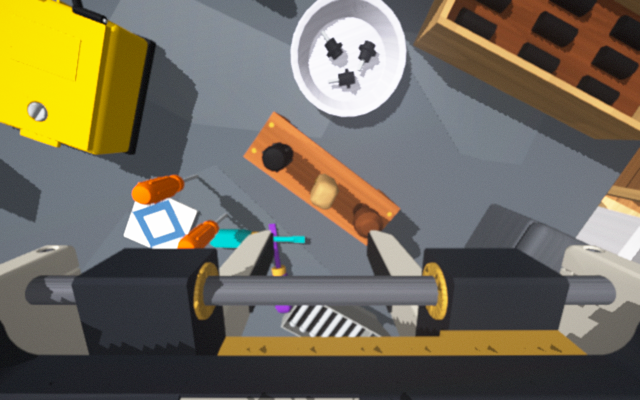

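The driver handle is at (322,190) in the wrist picture, between the black cross-point (276,157) and the awl (368,220). The purple, turquoise and orange look-alikes have toppled at lower left. I'll enlarge to find the handle's yaw.

Run:
```python
from h import *
w=cam('wrist'); save(w,'w1c.png',(240,105,405,250),4.5)
m=[d for d in ctrl.masks_of(w,'driver_grip') if abs(d['centre'][0]-322)<15][0]['region']
ys,xs=np.nonzero(m); P=np.array([onz(w,(x,y),.184)[:2] for x,y in zip(xs,ys)])
# fit: silhouette model of box 30x24 (x,y) from z .112..+.184, search pose
from scipy.optimize import minimize
def sil(cx,cy,yaw):
    c,s_=np.cos(yaw),np.sin(yaw); im=np.zeros((400,640),np.uint8)
    X=[[cx+c*a-s_*b,cy+s_*a+c*b,z] for z in (.112,.184) for a,b in ((15,12),(-15,12),(-15,-12),(15,-12)) for a,b in ((a/1000,b/1000),)]
    cv2.fillConvexPoly(im,cv2.convexHull((proj(w,X)*1).astype(np.float32)).round().astype(np.int32),1); return im>0
best=[]
for cx in np.arange(.548,.566,.002):
  for cy in np.arange(-.29,-.274,.002):
    for yaw in np.arange(0,np.pi,np.pi/18):
      g=sil(cx,cy,yaw); best.append(((g&m).sum()/(g|m).sum(),round(cx,4),round(cy,4),round(np.degrees(yaw))))
best.sort(reverse=True); print(best[:10])
```

```text
[(np.float64(0.7552521008403361), np.float64(0.558), np.float64(-0.286), 0), (np.float64(0.7539766702014846), np.float64(0.558), np.float64(-0.286), 10), (np.float64(0.7497393117831074), np.float64(0.56), np.float64(-0.286), 0), (np.float64(0.7473347547974414), np.float64(0.562), np.float64(-0.286), 10), (np.float64(0.7466110531803962), np.float64(0.56), np.float64(-0.286), 10), (np.float64(0.7447916666666666), np.float64(0.56), np.float64(-0.286), 170), (np.float64(0.7443850267379679), np.float64(0.56), np.float64(-0.288), 10), (np.float64(0.7430051813471502), np.float64(0.558), np.float64(-0.288), 0), (np.float64(0.7425213675213675), np.float64(0.558), np.float64(-0.286), 20), (np.float64(0.7417355371900827), np.float64(0.556), np.float64(-0.288), 0)]
```

View pics/w1c.png

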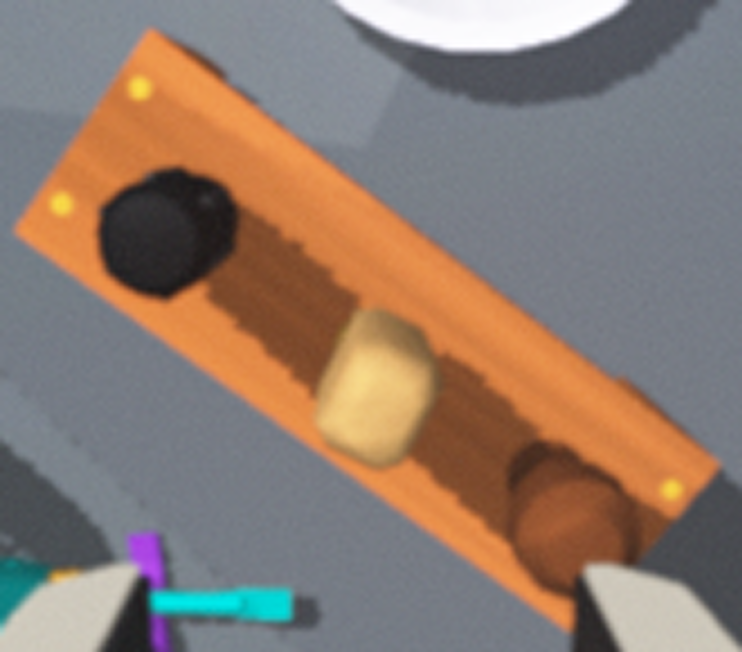

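Handle x is at about world yaw 5° (image tilt ≈19° from vertical), with its axis near (0.560, -0.2845). Twisting +19°, shifting and descending.

Emit:
{"method": "play_rows", "body": {"motion": [{"dp": [0.0063, 0.0046, 0], "twist": 0, "claw": 0.048}, {"dp": [0, 0, 0], "twist": 9.5, "claw": 0.048}, {"dp": [0, 0, 0], "twist": 9.5, "claw": 0.048}, {"dp": [0, 0, 0.04], "twist": 0, "claw": 0.048}, {"dp": [0, 0, 0.02], "twist": 0, "claw": 0.048}, {"dp": [0, 0, 0], "twist": 0, "claw": 0.048}]}}

```text
t: 4.1
position: [0.5596, -0.283, 0.2356]
orientation: [0.999, 0.043, -0.002, -0.001]
contact_force: [0.3, -0.1, 0.9]
finger_gap: 0.521
grasp_force: 0.0
```

Run:
```python
from h import *
w=cam('wrist'); save(w,'w2c.png',(200,120,440,300),3.2)
T,s=pose(); print(T.round(4).tolist(),s['t'],s['finger_gap'])
g=T[:3,3]
print(proj(w,[[g[0],g[1],.184],[g[0],g[1],.148]]), [d['centre'] for d in ctrl.recognise(w,'driver_grip')])
```

```text
[[0.9964, 0.0852, -0.0014, 0.5604], [0.0852, -0.9964, 0.0009, -0.2835], [-0.0014, -0.001, -1.0, 0.2376], [0.0, 0.0, 0.0, 1.0]] 4.15 0.5135207671685755
[[318.21936464 217.69856537]
 [318.54261197 206.2846923 ]] [[319.1, 211.7], [318.4, 317.2], [305.2, 266.9], [6.9, 223.6]]
```

View pics/w2c.png

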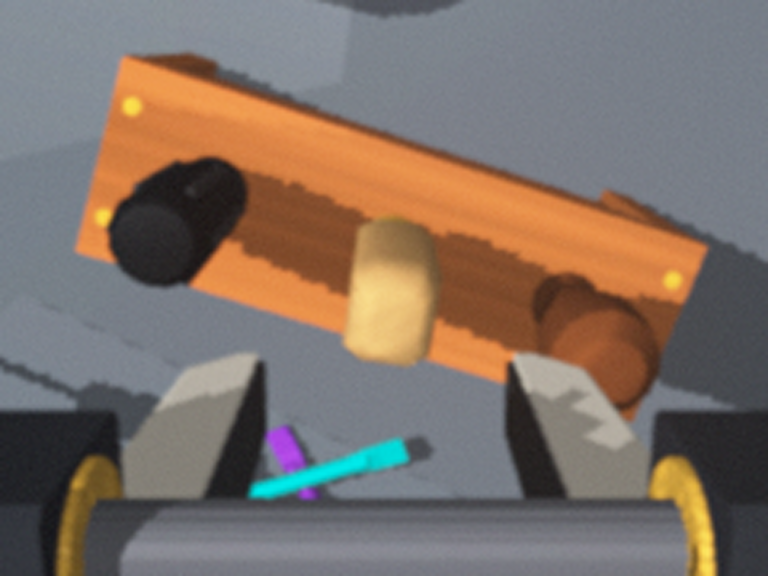

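The handle is centred between the fingers, at crop (390,310) against the finger midpoint 385, with its flats parallel to the pads. Descending and gripping.

Emit:
{"method": "play_rows", "body": {"motion": [{"dp": [0, 0.002, 0.02], "twist": 0, "claw": 0.048}, {"dp": [0, 0, 0.04], "twist": 0, "claw": 0.048}, {"dp": [0, 0, 0.04], "twist": 0, "claw": 0.048}, {"dp": [0, 0, 0], "twist": 0, "claw": 0.048}, {"dp": [0, 0, 0], "twist": 0, "claw": 0.015}, {"dp": [0, 0, 0], "twist": 0, "claw": 0.015}, {"dp": [0, 0, 0], "twist": 0, "claw": 0.015}], "grip_force": 45}}

```text
t: 5.08
position: [0.562, -0.2861, 0.1402]
orientation: [0.999, 0.043, 0.001, 0.001]
contact_force: [0.7, 0.4, 6.2]
finger_gap: 0.263
grasp_force: 43.7
```

The opening of 24.5 mm matches the flats. Lifting and carrying to just beside the screw.

Emit:
{"method": "play_rows", "body": {"motion": [{"dp": [0, 0, -0.03], "twist": 0, "claw": 0.015}, {"dp": [0, 0, -0.05], "twist": 0, "claw": 0.015}, {"dp": [0, 0, -0.045], "twist": 0, "claw": 0.015}, {"dp": [0, 0, 0], "twist": 0, "claw": 0.015}, {"dp": [-0.004, -0.03, 0], "twist": 0, "claw": 0.015}, {"dp": [-0.007, -0.055, 0], "twist": 0, "claw": 0.015}, {"dp": [-0.007, -0.055, 0], "twist": 0, "claw": 0.015}, {"dp": [-0.007, -0.055, 0], "twist": 0, "claw": 0.015}, {"dp": [-0.007, -0.055, 0], "twist": 0, "claw": 0.015}, {"dp": [-0.005, -0.045, 0], "twist": 0, "claw": 0.015}, {"dp": [-0.003, -0.025, 0], "twist": 0, "claw": 0.015}, {"dp": [0, 0, 0], "twist": 0, "claw": 0.015}, {"dp": [0, 0, 0], "twist": 0, "claw": 0.015}]}}

```text
t: 6.7
position: [0.4937, 0.0293, 0.2625]
orientation: [0.999, 0.043, -0.0, 0.0]
contact_force: [0.4, -0.8, -1.3]
finger_gap: 0.258
grasp_force: 43.7
```

Run:
```python
from h import *
w=cam('wrist'); cv2.imwrite('w3.png',w['image'][:,:,::-1]); 
T,s=pose(); print(T.round(4).tolist(),s['t'],s['finger_gap'],s['contact_force'].round(2),s['qpos'].round(3)); np.savez('w3.npz',V=w['V'],K=w['intrinsics'],k1=w['k1'])
save(w,'w3c.png',(140,90,390,250),3.2)
for q,z in (('slot',.092),('power_top',.096),('night_top',.096),('test_top',.096),('driver_tip',None)):
    for d in ctrl.recognise(w,q)[:2]: print(q,d['score'],d['centre'],onz(w,d['centre'],z).round(4) if z else '')
print('tip pred',proj(w,[(T@[0,0,.12,1])[:3]]))
```

```text
[[0.9964, 0.0844, -0.0007, 0.4938], [0.0844, -0.9964, -0.0004, 0.029], [-0.0007, 0.0003, -1.0, 0.2626], [0.0, 0.0, 0.0, 1.0]] 6.75 0.2583742745801744 [ 0.71  0.29 -1.32] [-0.045 -0.172  1.707 -0.     1.607  1.442]
slot 0.8 [272.5, 187.8] [0.4914 0.086  0.092 ]
slot 0.58 [193.2, 175.3] [0.4988 0.1837 0.092 ]
power_top 0.61 [192.4, 176.2] [0.4984 0.1829 0.096 ]
power_top 0.37 [144.4, 172.4] [0.4982 0.2408 0.096 ]
night_top 0.76 [142.5, 171.5] [0.4991 0.243  0.096 ]
test_top 0.56 [162.3, 124.0] [0.5567 0.2159 0.096 ]
driver_tip 0.75 [321.1, 250.4] 
driver_tip 0.6 [497.2, 271.4] 
tip pred [[318.30085133 199.37009263]]
```

View pics/w3c.png

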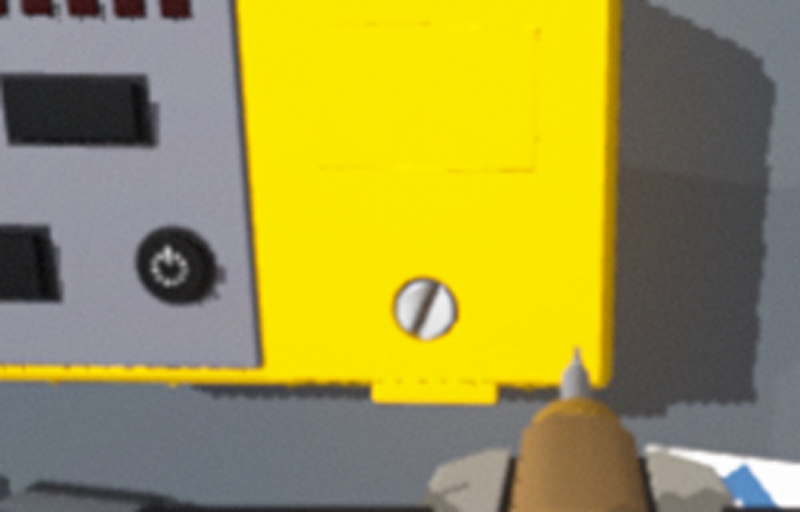

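The slot is at crop (425,308), px (272.8,186.3), slanting about 26° to the right of vertical. The bit's tip is at px (320.3,199.4). The power key (175,265), night key (25,265) and test key (75,110) also show in the crop. I'll measure the slot angle.

```bash
cat >> h.py <<'E'
def slotfit(p,uv,z,r=.0085,n=8):
    """rectify the screw head on plane z (world x right, y up) and find dark slot: angle (deg world), centre shift"""
    c=onz(p,uv,z); S=201; h=.014
    g=np.linspace(-h,h,S); X,Y=np.meshgrid(g,g)
    pts=np.c_[c[0]+X.ravel(),c[1]+Y.ravel(),np.full(S*S,z)]
    m=proj(p,pts).astype(np.float32).reshape(S,S,2)
    im=cv2.remap(p['image'],m[...,0],m[...,1],cv2.INTER_CUBIC)
    hsv=cv2.cvtColor(im,cv2.COLOR_RGB2HSV); head=((hsv[...,1]<110)).astype(np.uint8)
    k,lab,st,ce=cv2.connectedComponentsWithStats(head); i=lab[S//2-20:S//2+20,S//2-20:S//2+20].ravel(); i=np.bincount(i[i>0]).argmax()
    hull=cv2.convexHull(np.argwhere(lab==i)[:,::-1].astype(np.int32)); (hx,hy),hr=cv2.minEnclosingCircle(hull)
    M=cv2.moments(hull); hx,hy=M['m10']/M['m00'],M['m01']/M['m00']
    xo,yo=-h+hx*2*h/(S-1),-h+hy*2*h/(S-1)
    V=hsv[...,2].astype(float); rr=np.hypot(X-xo,Y-yo); inn=rr<r
    wgt=np.clip(np.percentile(V[inn],60)-V,0,None)*inn
    C=np.zeros((2,2)); mx=(wgt*X).sum()/wgt.sum(); my=(wgt*Y).sum()/wgt.sum()
    D=np.c_[(X-mx).ravel(),(Y-my).ravel()]; C=(D*wgt.ravel()[:,None]).T@D
    ev,U=np.linalg.eigh(C); a=np.degrees(np.arctan2(U[1,1],U[0,1]))%180
    return a,ev[1]/ev[0],c[:2]+[xo,yo],hr*2*h/(S-1),c[:2]+[mx,my],im
E
python3 - <<'E'
from h import *
d=np.load('w3.npz'); p=dict(V=d['V'],intrinsics=d['K'],k1=float(d['k1']),image=cv2.imread('w3.png')[:,:,::-1].copy())
for z in (.093,.096): r=slotfit(p,(272.8,186.3),z); print([np.round(x,4) for x in r[:5]])
print('tip plane',onz(p,(320.3,199.4),.1426).round(4))
E
```

```text
[np.float64(162.5929), np.float64(8.5556), array([0.4937, 0.0859]), np.float64(0.0119), array([0.4942, 0.0865])]
[np.float64(162.6074), np.float64(8.495), array([0.4943, 0.0855]), np.float64(0.0118), array([0.4949, 0.0861])]
tip plane [0.4938 0.0268 0.1426]
```

Emit:
{"method": "play_rows", "body": {"motion": [{"dp": [0.002, -0.022, 0], "twist": 0, "claw": 0.015}, {"dp": [0, 0, 0.005], "twist": -10.5, "claw": 0.015}, {"dp": [0, 0, 0.01], "twist": -10.5, "claw": 0.015}, {"dp": [0, 0, 0.01], "twist": -10.5, "claw": 0.015}, {"dp": [0, 0, 0.01], "twist": -10.5, "claw": 0.015}, {"dp": [0, 0, 0], "twist": -10.5, "claw": 0.015}, {"dp": [0, 0, 0], "twist": -10.5, "claw": 0.015}, {"dp": [0, 0, 0], "twist": -10.5, "claw": 0.015}, {"dp": [0, 0, 0], "twist": -10.5, "claw": 0.015}, {"dp": [0, 0, 0], "twist": -10.5, "claw": 0.015}, {"dp": [0, 0, 0], "twist": -10.5, "claw": 0.015}, {"dp": [0, 0, 0], "twist": -10.5, "claw": 0.015}, {"dp": [0, 0, 0], "twist": -10.5, "claw": 0.015}, {"dp": [0, 0, 0], "twist": -10.5, "claw": 0.015}, {"dp": [0, 0, 0], "twist": -10.5, "claw": 0.015}, {"dp": [0, 0, 0], "twist": -10.5, "claw": 0.015}, {"dp": [0, 0, 0], "twist": 0, "claw": 0.015}, {"dp": [0, 0, 0], "twist": 0, "claw": 0.015}]}}

```text
t: 9.25
position: [0.494, 0.0517, 0.2281]
orientation: [0.155, 0.988, 0.0, -0.0]
contact_force: [-0.8, -0.4, -1.5]
finger_gap: 0.258
grasp_force: 43.7
```

Run:
```python
from h import *
w=cam('wrist'); cv2.imwrite('w4.png',w['image'][:,:,::-1])
T,s=pose(); print(T.round(4).tolist(),s['t'],s['contact_force'].round(2),s['qpos'].round(3)); np.savez('w4.npz',V=w['V'],K=w['intrinsics'],k1=w['k1'])
save(w,'w4c.png',(240,110,440,260),4)
for d in ctrl.recognise(w,'slot')[:2]:
    print(d)
    try: r=slotfit(w,d['centre'],.094); print([np.round(x,4) for x in r[:5]])
    except Exception as e: print(e)
print('tip pred',proj(w,[(T@[0,0,.12,1])[:3]]))
```

```text
[[-0.9519, 0.3063, 0.0, 0.494], [0.3063, 0.9519, 0.0, 0.0518], [-0.0, 0.0, -1.0, 0.2281], [0.0, 0.0, 0.0, 1.0]] 9.3 [ 0.79 -0.35 -2.63] [ 1.000e-03 -1.560e-01  1.755e+00  0.000e+00  1.543e+00 -1.258e+00]
{'centre': [350.5, 190.0], 'score': 0.84}
[np.float64(162.4521), np.float64(8.4358), array([0.4938, 0.0858]), np.float64(0.0118), array([0.4942, 0.0863])]
{'centre': [503.7, 332.6], 'score': 0.25}
attempt to get argmax of an empty sequence
tip pred [[322.2154315  199.11041834]]
```

View pics/w4c.png

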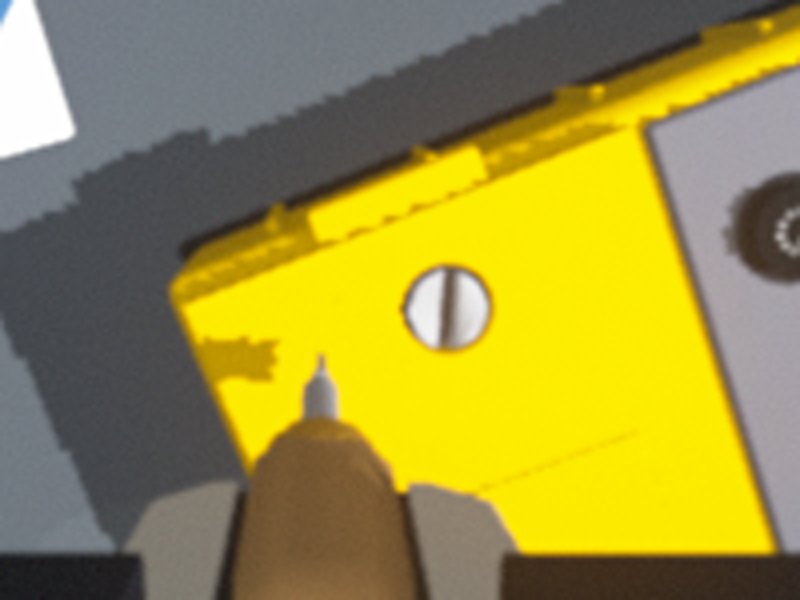

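Run:
```python
from h import *
d=np.load('w4.npz'); p=dict(V=d['V'],intrinsics=d['K'],k1=float(d['k1']))
T,s=pose(); m=np.array(ctrl.read_camera('wrist')['mount']); C=np.linalg.inv(p['V'])
print((C@np.linalg.inv(m)).round(4).tolist()); print(T.round(4).tolist()); print(m.round(4).tolist())
for z in (.104,.108): print(onz(p,(320.5,199.3),z).round(4))
```

```text
[[-0.9517, 0.3071, -0.0, 0.494], [0.3071, 0.9517, 0.0, 0.0517], [0.0, 0.0, -1.0, 0.2281], [0.0, 0.0, 0.0, 1.0]]
[[-0.9522, 0.3055, -0.0001, 0.494], [0.3055, 0.9522, 0.0, 0.0518], [0.0001, -0.0, -1.0, 0.228], [0.0, 0.0, 0.0, 1.0]]
[[-0.0006, -0.9684, -0.2494, 0.0682], [1.0, -0.0003, -0.0011, -0.0019], [0.001, -0.2494, 0.9684, -0.1666], [0.0, 0.0, 0.0, 1.0]]
[0.4946 0.0497 0.104 ]
[0.4936 0.05   0.108 ]
```

In the wrist view the bit's tip (crop (322,357)) and the slot (crop (447,308)) are 36 mm apart along world y, and the slot is parallel to the blade (162.4° vs 162.2°). Moving over and starting down.

Emit:
{"method": "play_rows", "body": {"motion": [{"dp": [0.005, 0.017, 0], "twist": 0, "claw": 0.015}, {"dp": [0.0056, 0.0174, 0], "twist": 0, "claw": 0.015}, {"dp": [0, 0, 0], "twist": 0, "claw": 0.015}, {"dp": [0, 0, 0.006], "twist": 0, "claw": 0.015}, {"dp": [0, 0, 0.004], "twist": 0, "claw": 0.015}, {"dp": [0, 0, 0.002], "twist": 0, "claw": 0.015}, {"dp": [0, 0, 0.002], "twist": 0, "claw": 0.015}, {"dp": [0, 0, 0.001], "twist": 0, "claw": 0.015}, {"dp": [0, 0, 0.001], "twist": 0, "claw": 0.015}, {"dp": [0, 0, 0], "twist": 0, "claw": 0.015}]}}

```text
t: 10.65
position: [0.4942, 0.0879, 0.2121]
orientation: [0.153, 0.988, 0.0, 0.0]
contact_force: [0.3, 0.0, -1.2]
finger_gap: 0.264
grasp_force: 43.7
```

Run:
```python
from h import *
w=cam('wrist'); T,s=pose(); print(T.round(4)[:3,3],s['contact_force'].round(2),s['ft_torque'].round(3),s['t']); save(w,'w5c.png',(260,130,400,235),5.7)
```

```text
[0.4943 0.0879 0.2122] [-0.25 -0.19 -1.99] [ 0.03  -0.14  -0.041] 10.7
```

View pics/w5c.png

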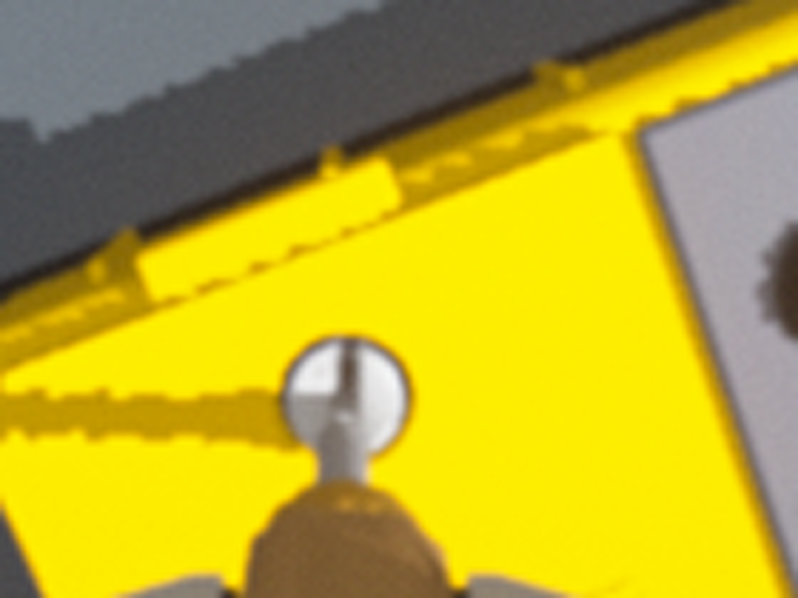

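The bit is in line with the slot and centred on the head at crop (345,403). There's no contact force yet, so I'll press on.

Emit:
{"method": "play_rows", "body": {"motion": [{"dp": [0, 0, 0.001], "twist": 0, "claw": 0.015}, {"dp": [0, 0, 0.001], "twist": 0, "claw": 0.015}, {"dp": [0, 0, 0.001], "twist": 0, "claw": 0.015}, {"dp": [0, 0, 0.001], "twist": 0, "claw": 0.015}, {"dp": [0, 0, 0], "twist": 0, "claw": 0.015}]}}

```text
t: 11.32
position: [0.495, 0.088, 0.2099]
orientation: [0.153, 0.988, 0.0, 0.001]
contact_force: [-3.2, -0.8, 9.3]
finger_gap: 0.26
grasp_force: 43.7
```

The contact is firm, and the bit's end is at about 0.0897, which matches the slot floor. It's seated; driving clockwise while following it down.

Emit:
{"method": "play_rows", "body": {"motion": [{"dp": [0, 0, 0.0005], "twist": 4, "claw": 0.015}, {"dp": [0, 0, 0.0002], "twist": 8, "claw": 0.015}, {"dp": [0, 0, 0.0002], "twist": 10, "claw": 0.015}, {"dp": [0, 0, 0.0002], "twist": 10, "claw": 0.015}, {"dp": [0, 0, 0.0002], "twist": 10, "claw": 0.015}, {"dp": [0, 0, 0.0002], "twist": 10, "claw": 0.015}, {"dp": [0, 0, 0.0002], "twist": 10, "claw": 0.015}], "grip_force": 55}}

```text
t: 12.2
position: [0.4956, 0.0877, 0.209]
orientation: [0.642, 0.766, 0.001, 0.002]
contact_force: [-2.6, -1.5, 13.2]
finger_gap: 0.257
grasp_force: 53.4
```

Run:
```python
from h import *
T,s=pose(); print(T.round(4).tolist(),s['contact_force'].round(2),s['ft_torque'].round(3),s['qpos'].round(3))
```

```text
[[-0.1746, 0.9846, 0.0041, 0.4956], [0.9846, 0.1746, -0.0004, 0.0877], [-0.0011, 0.004, -1.0, 0.209], [0.0, 0.0, 0.0, 1.0]] [-2.59 -1.53 13.2 ] [-0.614  0.58   0.091] [ 7.400e-02 -1.330e-01  1.769e+00 -1.000e-03  1.502e+00 -1.020e-01]
```

It sank 0.9 mm over 62° with 0.09 N m of torque, so the screw is turning. Continuing.

Emit:
{"method": "play_rows", "body": {"motion": [{"dp": [0, 0, 0.0001], "twist": 8, "claw": 0.015}, {"dp": [0, 0, 0.0001], "twist": 8, "claw": 0.015}, {"dp": [0, 0, 0], "twist": 0, "claw": 0.015}]}}

```text
t: 12.58
position: [0.4954, 0.0875, 0.2087]
orientation: [0.742, 0.671, 0.001, 0.001]
contact_force: [-2.1, -2.3, 12.9]
finger_gap: 0.261
grasp_force: 53.5
```

Run:
```python
from h import *
T,s=pose(); print(np.degrees(np.arctan2(T[1,0],T[0,0])),T[:3,3].round(4),s['contact_force'].round(2),s['ft_torque'].round(3))
```

```text
84.25574142631959 [0.4954 0.0875 0.2087] [-2.08 -2.3  12.91] [-0.667  0.692  0.062]
```

Emit:
{"method": "play_rows", "body": {"motion": [{"dp": [0, 0, 0.0001], "twist": 8, "claw": 0.015}, {"dp": [0, 0, 0.0001], "twist": 8, "claw": 0.015}]}}

```text
t: 12.82
position: [0.4953, 0.0875, 0.2085]
orientation: [0.828, 0.56, 0.001, 0.001]
contact_force: [-3.6, -1.9, 12.9]
finger_gap: 0.259
grasp_force: 53.4
```

Run:
```python
from h import *
T,s=pose(); print(np.degrees(np.arctan2(T[1,0],T[0,0])),T[:3,3].round(4),s['contact_force'].round(2),s['ft_torque'].round(3),s['qpos'][5])
```

```text
68.1157099345106 [0.4953 0.0875 0.2085] [-3.55 -1.88 12.88] [-0.772  0.868  0.042] 0.4556955540467047
```

Emit:
{"method": "play_rows", "body": {"motion": [{"dp": [0, 0, 0.0001], "twist": 8, "claw": 0.015}, {"dp": [0, 0, 0.0001], "twist": 8, "claw": 0.015}]}}

```text
t: 13.08
position: [0.4951, 0.0873, 0.2082]
orientation: [0.898, 0.439, 0.001, 0.001]
contact_force: [-4.4, -3.0, 13.9]
finger_gap: 0.252
grasp_force: 55.0
```

Run:
```python
from h import *
T,s=pose(); print(np.degrees(np.arctan2(T[1,0],T[0,0])),T[:3,3].round(4),s['contact_force'].round(2),s['ft_torque'].round(3),s['qpos'][5],s['joint_torque'][5])
```

```text
52.10894585826524 [0.4951 0.0873 0.2082] [-4.43 -3.02 13.91] [-1.004  1.105  0.082] 0.7349821837216127 -2.255774885416031
```

Emit:
{"method": "play_rows", "body": {"motion": [{"dp": [0, 0, 0.0001], "twist": 5, "claw": 0.015}, {"dp": [0, 0, 0], "twist": 0, "claw": 0.015}]}}

```text
t: 13.32
position: [0.495, 0.0873, 0.2081]
orientation: [0.916, 0.401, 0.001, 0.001]
contact_force: [-4.9, -3.1, 13.3]
finger_gap: 0.255
grasp_force: 55.0
```

Run:
```python
from h import *
T,s=pose(); print(np.degrees(np.arctan2(T[1,0],T[0,0])),T[:3,3].round(4),s['contact_force'].round(2),s['ft_torque'].round(3),s['qpos'][5],s['joint_torque'][5])
```

```text
47.29532534795675 [0.495  0.0873 0.2081] [-4.86 -3.12 13.34] [-0.901  1.179  0.098] 0.8189851379478592 0.8524622954428196
```

Emit:
{"method": "play_rows", "body": {"motion": [{"dp": [0, 0, 0.0001], "twist": 6, "claw": 0.015}, {"dp": [0, 0, 0.0001], "twist": 6, "claw": 0.015}, {"dp": [0, 0, 0], "twist": 0, "claw": 0.015}]}}

```text
t: 13.7
position: [0.495, 0.0872, 0.2079]
orientation: [0.953, 0.303, 0.001, 0.001]
contact_force: [-3.8, -3.0, 13.9]
finger_gap: 0.256
grasp_force: 55.0
```

Run:
```python
from h import *
w=cam('wrist'); T,s=pose(); print(np.degrees(np.arctan2(T[1,0],T[0,0])),T[:3,3].round(4),s['contact_force'].round(2),s['ft_torque'].round(3),s['qpos'][5],s['joint_torque'][5],s['finger_gap'])
save(w,'w6c.png',(250,120,400,240),5); cv2.imwrite('w6.png',w['image'][:,:,::-1])
```

```text
35.350312564997296 [0.495  0.0872 0.2079] [-3.84 -3.07 13.32] [-1.066  1.327  0.09 ] 1.0274377764705176 0.3740064986050129 0.2547178937106262
```

View pics/w6c.png

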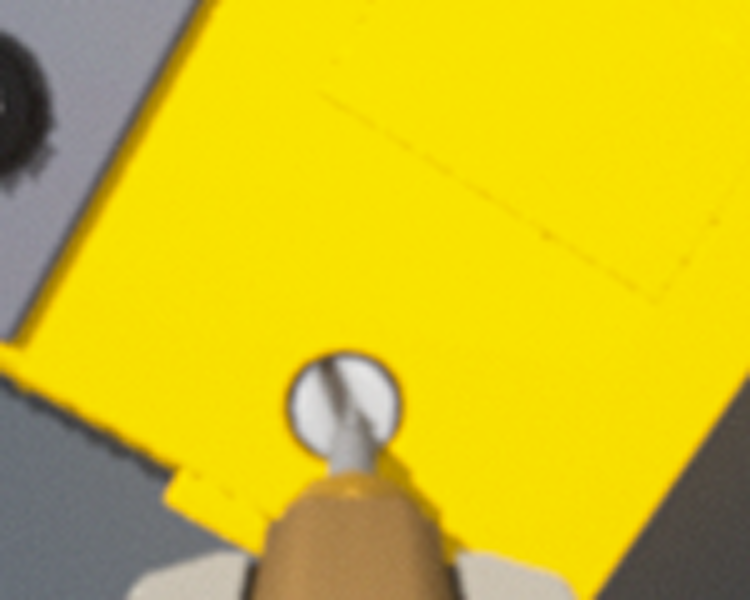

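The slot (crop (325,362) to (345,410)) now lags the blade by roughly 20°, which suggests the stop has been reached. I'll measure it numerically and compare it with the torque.

```bash
cat >> h.py <<'E'
def slotlag(p):
    """dark line angle of far slot half, world deg"""
    c=np.array([.4940,.0860]); z=.094; S=121; h=.012
    g=np.linspace(-h,h,S); X,Y=np.meshgrid(g,g)
    m=proj(p,np.c_[c[0]+X.ravel(),c[1]+Y.ravel(),np.full(S*S,z)]).astype(np.float32).reshape(S,S,2)
    V=cv2.cvtColor(cv2.remap(p['image'],m[...,0],m[...,1],cv2.INTER_CUBIC),cv2.COLOR_RGB2GRAY).astype(np.float32)
    out=[]
    for a in range(0,360,3):
        r=np.arange(.005,.0091,.0005); t=np.radians(a)
        xs=((r*np.cos(t)+h)/(2*h)*(S-1)).astype(np.float32); ys=((r*np.sin(t)+h)/(2*h)*(S-1)).astype(np.float32)
        out.append(cv2.remap(V,xs[None],ys[None],cv2.INTER_LINEAR).mean())
    out=np.array(out); return out
E
python3 - <<'E'
from h import *
d=np.load('w4.npz'); p=dict(V=d['V'],intrinsics=d['K'],k1=float(d['k1']),image=cv2.imread('w4.png')[:,:,::-1].copy())
o=slotlag(p); print([(a*3,int(v)) for a,v in enumerate(o) if v<np.percentile(o,15)])
w=cam('wrist'); o=slotlag(w); T,s=pose(); y=np.degrees(np.arctan2(T[1,0],T[0,0])); print('yaw',y)
print([(a*3,int(v)) for a,v in enumerate(o) if abs(a*3-y)<60])
E
```

```text
[(150, 126), (153, 111), (156, 99), (159, 92), (162, 90), (165, 93), (168, 105), (171, 126), (327, 133), (330, 112), (333, 98), (336, 95), (339, 96), (342, 101), (345, 109), (348, 119), (351, 127), (354, 133)]
yaw 35.36532294956861
[(0, 221), (3, 221), (6, 220), (9, 219), (12, 219), (15, 217), (18, 215), (21, 212), (24, 208), (27, 203), (30, 195), (33, 184), (36, 174), (39, 160), (42, 144), (45, 130), (48, 117), (51, 107), (54, 100), (57, 97), (60, 98), (63, 104), (66, 112), (69, 123), (72, 136), (75, 149), (78, 161), (81, 172), (84, 183), (87, 192), (90, 199), (93, 204)]
```

Emit:
{"method": "play_rows", "body": {"motion": [{"dp": [0, 0, 0.0002], "twist": 5, "claw": 0.015}, {"dp": [0, 0, 0], "twist": 5, "claw": 0.015}, {"dp": [0, 0, 0], "twist": 0, "claw": 0.015}], "grip_force": 60}}

```text
t: 14.18
position: [0.4951, 0.0868, 0.2079]
orientation: [0.976, 0.219, 0.001, 0.001]
contact_force: [-3.6, -4.7, 14.8]
finger_gap: 0.256
grasp_force: 60.0
```

Run:
```python
from h import *
w=cam('wrist'); o=slotlag(w); T,s=pose(); y=np.degrees(np.arctan2(T[1,0],T[0,0])); print('yaw',y,T[:3,3].round(4),s['contact_force'].round(1),s['ft_torque'].round(3),s['joint_torque'][5],s['finger_gap'],s['t'])
print([(a*3,int(v)) for a,v in enumerate(o) if v<125])
save(w,'w7c.png',(250,120,400,260),4.2)
```

```text
yaw 25.351978964250474 [0.4951 0.0868 0.2079] [-4.  -4.6 14.8] [-1.544  1.351  0.205] 0.4306861571967602 0.253486248706402 14.225
[(48, 112), (51, 104), (54, 100), (57, 99), (60, 103), (63, 111), (66, 121), (243, 120), (246, 116), (249, 113), (252, 112), (255, 111), (258, 113), (261, 115), (264, 119)]
```

View pics/w7c.png

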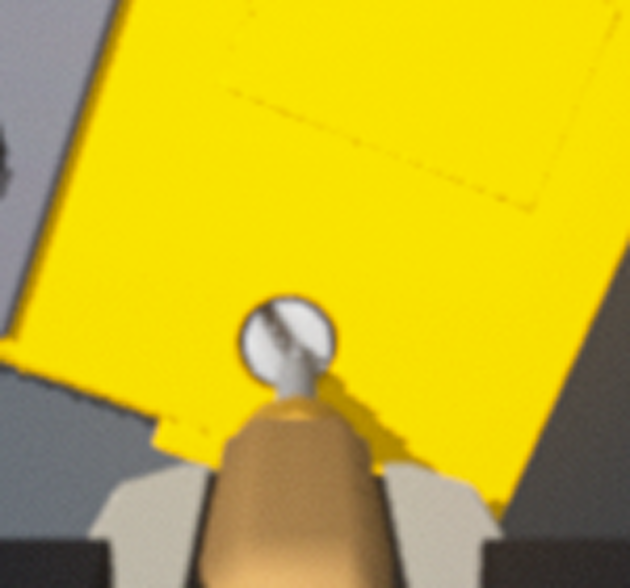

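The slot stayed at about 57° while the tool turned another 10° and the torque rose to 0.2 N m, so the screw is at its stop after ≈1.84 rad. The handle has started turning slightly between the pads. I'll relax the torque, lift, and go next to the rack.

Emit:
{"method": "play_rows", "body": {"motion": [{"dp": [0, 0, 0], "twist": -6, "claw": 0.015}, {"dp": [0, 0, -0.003], "twist": 0, "claw": 0.015}, {"dp": [0, 0, -0.01], "twist": 0, "claw": 0.015}, {"dp": [0, 0, -0.03], "twist": 0, "claw": 0.015}, {"dp": [0, 0, -0.02], "twist": 0, "claw": 0.015}, {"dp": [-0.01, 0.022, 0], "twist": 0, "claw": 0.015}, {"dp": [-0.025, 0.05, 0], "twist": 0, "claw": 0.015}, {"dp": [-0.025, 0.05, 0], "twist": 0, "claw": 0.015}, {"dp": [-0.025, 0.05, 0], "twist": 0, "claw": 0.015}, {"dp": [-0.025, 0.05, 0], "twist": 0, "claw": 0.015}, {"dp": [-0.025, 0.05, 0], "twist": 0, "claw": 0.015}, {"dp": [-0.018, 0.04, 0], "twist": 0, "claw": 0.015}, {"dp": [-0.008, 0.018, 0], "twist": 0, "claw": 0.015}, {"dp": [0, 0, 0], "twist": 0, "claw": 0.015}, {"dp": [0, 0, 0], "twist": 0, "claw": 0.015}]}}

```text
t: 16.1
position: [0.5289, -0.2763, 0.2683]
orientation: [0.963, 0.271, 0.0, -0.0]
contact_force: [-0.2, 0.4, -0.3]
finger_gap: 0.25
grasp_force: 60.0
```

Run:
```python
from h import *
w=cam('wrist'); T,s=pose(); print(T.round(4).tolist(),s['t'],s['finger_gap'],s['contact_force'].round(1))
cv2.imwrite('w8.png',w['image'][:,:,::-1]); np.savez('w8.npz',V=w['V'],K=w['intrinsics'],k1=w['k1'])
save(w,'w8c.png',(230,80,430,270),3)
print(proj(w,[(T@[0,0,.12,1])[:3]]), proj(w,[[.562,-.286,.1]]))
```

```text
[[0.853, 0.522, 0.0002, 0.5289], [0.522, -0.853, 0.0005, -0.2761], [0.0005, -0.0003, -1.0, 0.2685], [0.0, 0.0, 0.0, 1.0]] 16.15 0.2554880985846778 [-0.5  0.1 -1.9]
[[318.28726845 198.41992318]] [[339.70589369 170.74293157]]
```

View pics/w8c.png

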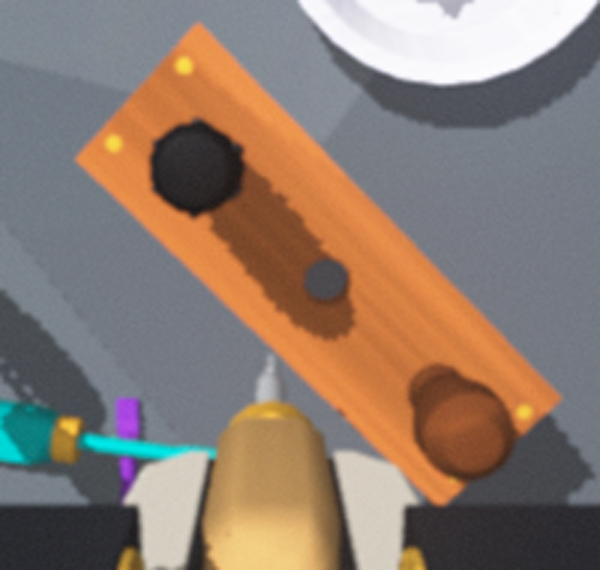

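The driver's tip is at crop (270,357), px (320,199). The empty hole is at crop (326,280), px (338.7,173.3), between the cross-point and the awl. Computing the offset.

Run:
```python
from h import *
d=np.load('w8.npz'); p=dict(V=d['V'],intrinsics=d['K'],k1=float(d['k1'])); im=cv2.imread('w8.png')
hsv=cv2.cvtColor(im,cv2.COLOR_BGR2HSV); m=(hsv[...,1]<70).astype(np.uint8)
k,lab,st,ce=cv2.connectedComponentsWithStats(m); i=lab[173,339]; print(st[i],ce[i])
T,s=pose(); R_=T[:2,:2]
for zt in (.1483,.1503):
    h=onz(p,ce[i],.1); t=onz(p,(320,199),zt); dv=(h-t)[:2]; print(h.round(4),t.round(4),'tool dx dy',(T[:2,:2].T@dv).round(4))
```

```text
[332 167  13  13 133] [338.02255639 172.69172932]
[ 0.5589 -0.2855  0.1   ] [ 0.5293 -0.278   0.1483] tool dx dy [0.0213 0.0219]
[ 0.5589 -0.2855  0.1   ] [ 0.5297 -0.2777  0.1503] tool dx dy [0.0208 0.0219]
```

Emit:
{"method": "play_rows", "body": {"motion": [{"dp": [0.0105, 0.011, 0], "twist": 0, "claw": 0.015}, {"dp": [0.0105, 0.011, 0], "twist": 0, "claw": 0.015}, {"dp": [0, 0, 0], "twist": 0, "claw": 0.015}, {"dp": [0, 0, 0.03], "twist": 0, "claw": 0.015}, {"dp": [0, 0, 0.02], "twist": 0, "claw": 0.015}, {"dp": [0, 0, 0.01], "twist": 0, "claw": 0.015}, {"dp": [0, 0, 0.01], "twist": 0, "claw": 0.015}, {"dp": [0, 0, 0], "twist": 0, "claw": 0.015}]}}

```text
t: 17.15
position: [0.5581, -0.285, 0.1977]
orientation: [0.963, 0.271, 0.0, -0.0]
contact_force: [2.5, 1.8, -3.8]
finger_gap: 0.249
grasp_force: 60.0
```

Emit:
{"method": "play_rows", "body": {"motion": [{"dp": [0, 0, 0.02], "twist": 0, "claw": 0.015}, {"dp": [0, 0, 0.02], "twist": 0, "claw": 0.015}, {"dp": [0, 0, 0.01], "twist": 0, "claw": 0.015}, {"dp": [0, 0, 0.004], "twist": 0, "claw": 0.015}, {"dp": [0, 0, 0], "twist": 0, "claw": 0.015}, {"dp": [0, 0, 0], "twist": 0, "claw": 0.015}]}}

```text
t: 17.9
position: [0.5582, -0.2858, 0.1449]
orientation: [0.963, 0.27, 0.0, 0.0]
contact_force: [0.1, -0.4, -0.8]
finger_gap: 0.255
grasp_force: 60.0
```

Emit:
{"method": "play_rows", "body": {"motion": [{"dp": [0, 0, 0.002], "twist": 0, "claw": 0.015}, {"dp": [0, 0, 0.002], "twist": 0, "claw": 0.015}, {"dp": [0, 0, 0], "twist": 0, "claw": 0.015}, {"dp": [0, 0, 0], "twist": 0, "claw": 0.035}, {"dp": [0, 0, 0], "twist": 0, "claw": 0.052}, {"dp": [0, 0, 0], "twist": 0, "claw": 0.052}, {"dp": [0, 0, 0], "twist": 0, "claw": 0.052}, {"dp": [0, 0, -0.03], "twist": 0, "claw": 0.052}, {"dp": [0, 0, -0.05], "twist": 0, "claw": 0.052}, {"dp": [0, 0, -0.05], "twist": 0, "claw": 0.052}, {"dp": [0, 0, 0], "twist": 0, "claw": 0.052}]}}

```text
t: 19.27
position: [0.5602, -0.2868, 0.2767]
orientation: [0.963, 0.27, 0.003, 0.004]
contact_force: [-0.2, -0.3, 0.0]
finger_gap: 0.558
grasp_force: 0.0
```

Run:
```python
from h import *
w=cam('wrist'); T,s=pose(); t=cam('top'); sc=cam('scene')
print(T.round(4).tolist(),s['t'],s['contact_force'].round(1),s['qpos'].round(3))
print('grip wrist exp',proj(w,[[.5585,-.2855,.165]]),[(d['centre'],round(d['score'],2)) for d in ctrl.recognise(w,'driver_grip')][:4])
print('scene exp',proj(sc,[[.5585,-.2855,.148]]),[(d['centre'],round(d['score'],2)) for d in ctrl.recognise(sc,'driver_grip')][:4])
for q in ('awl_mid','crosspoint_mid'): print(q,[(d['centre'],round(d['score'],2)) for d in ctrl.recognise(sc,q)][:3])
# slot and keys again: scene + top
o=[]
for n in ('power_top','night_top','test_top'):
    print(n,[(d['centre'],round(d['score'],2)) for d in ctrl.recognise(sc,n)][:2],[(d['centre'],onz(t,d['centre'],.096).round(3),round(d['score'],2)) for d in ctrl.recognise(t,n)][:2])
```

```text
[[0.8537, 0.5208, 0.0047, 0.5592], [0.5208, -0.8537, -0.0029, -0.2862], [0.0025, 0.0049, -1.0, 0.2734], [0.0, 0.0, 0.0, 1.0]] 19.325 [ 0.1  0.4 -0.2] [-0.555  0.185  1.328  0.     1.622  0.468]
grip wrist exp [[315.34322248 201.58719512]] [([317.0, 203.9], 0.85), ([262.7, 312.1], 0.72), ([218.6, 238.4], 0.68), ([300.9, 324.8], 0.22)]
scene exp [[258.97494439 232.66152934]] [([258.8, 234.5], 0.91), ([204.2, 242.2], 0.71), ([244.7, 233.6], 0.66)]
awl_mid [([230.5, 246.5], 0.83)]
crosspoint_mid [([265.6, 195.7], 0.85), ([295.1, 191.3], 0.69), ([284.1, 223.3], 0.62)]
power_top [([372.4, 158.4], 0.63)] [([217.6, 220.2], array([0.496, 0.183, 0.096]), 0.6), ([461.6, 292.9], array([ 0.304, -0.435,  0.096]), 0.55)]
night_top [] []
test_top [([399.0, 158.3], 0.45)] []
```

The driver stands in its hole: the scene detection (258.8,234.5) is where I expected it. Next, with fingers shut, move above the power key and re-measure.

Emit:
{"method": "play_rows", "body": {"motion": [{"dp": [0.012, -0.027, 0], "twist": 0, "claw": 0.03}, {"dp": [0.024, -0.053, 0], "twist": 0, "claw": 0}, {"dp": [0.024, -0.053, 0], "twist": 0, "claw": 0}, {"dp": [0.024, -0.053, 0], "twist": 0, "claw": 0}, {"dp": [0.024, -0.053, 0], "twist": 0, "claw": 0}, {"dp": [0.024, -0.053, 0], "twist": 0, "claw": 0}, {"dp": [0.024, -0.053, 0], "twist": 0, "claw": 0}, {"dp": [0.024, -0.053, 0], "twist": 0, "claw": 0}, {"dp": [0.016, -0.034, 0.03], "twist": 0, "claw": 0}, {"dp": [0, 0, 0.04], "twist": 9, "claw": 0}, {"dp": [0, 0, 0], "twist": 9, "claw": 0}, {"dp": [0, 0, 0], "twist": 9, "claw": 0}, {"dp": [0, 0, 0], "twist": 0, "claw": 0}, {"dp": [0, 0, 0], "twist": 0, "claw": 0}]}}

```text
t: 21.68
position: [0.5005, 0.1854, 0.2005]
orientation: [0.999, 0.04, 0.0, -0.0]
contact_force: [0.5, -0.2, 0.1]
finger_gap: -0.001
grasp_force: 0.0
```

Run:
```python
from h import *
w=cam('wrist'); T,s=pose(); cv2.imwrite('w9.png',w['image'][:,:,::-1])
print(T.round(4).tolist(),s['t'],s['finger_gap'])
P={}
for q,z in (('slot',.094),('power_top',.096),('night_top',.096),('test_top',.096)):
    for d in ctrl.masks_of(w,q)[:2]: 
        print(q,round(d['score'],2),d['centre'],d['region'].sum(),onz(w,d['centre'],z).round(4))
# dark blobs
hsv=cv2.cvtColor(w['image'],cv2.COLOR_RGB2HSV); m=(hsv[...,2]<70).astype(np.uint8)
k,lab,st,ce=cv2.connectedComponentsWithStats(m)
for i in range(1,k):
    if 200<st[i,4]<4000: print(st[i],ce[i].round(1),onz(w,ce[i],.096)[:2].round(4))
o=slotlag(w); print('slot',[a*3 for a,v in enumerate(o) if v<130])
```

```text
[[0.9969, 0.0792, 0.0004, 0.5005], [0.0792, -0.9969, 0.0001, 0.1854], [0.0004, -0.0001, -1.0, 0.2005], [0.0, 0.0, 0.0, 1.0]] 21.725 0.0041002806585171536
slot 0.79 [414.1, 217.2] 315 [0.4928 0.0851 0.094 ]
power_top 0.82 [322.4, 203.5] 512 [0.5004 0.1808 0.096 ]
power_top 0.73 [413.5, 213.9] 326 [0.4968 0.087  0.096 ]
night_top 0.57 [259.0, 199.8] 538 [0.4992 0.2449 0.096 ]
night_top 0.24 [287.1, 146.2] 995 [0.5544 0.2193 0.096 ]
[ 283   55  146   23 1646] [355.5  61.9] [0.6332 0.1619]
[366  72  37  10 349] [384.5  76.3] [0.6235 0.1344]
[453  73  40  10 374] [472.8  77.4] [0.629  0.0542]
[206 120  15  20 264] [213.3 129.5] [0.5644 0.2897]
[ 263  131   55   26 1371] [289.8 143.8] [0.5568 0.2168]
[601 175  39  21 308] [626.1 184. ] [ 0.5446 -0.121 ]
[  0 182  15  31 243] [  4.5 201.1] [0.4773 0.5034]
[212 183  14  18 226] [218.5 191.7] [0.5044 0.2856]
[246 187  30  27 768] [260.9 200. ] [0.4991 0.243 ]
[307 187  29  28 466] [321.2 200.5] [0.5035 0.1823]
[473 241  29  19 233] [490.3 251. ] [ 0.4626 -0.0012]
slot [48, 51, 54, 57, 60, 63, 66, 69, 225, 228, 231, 234, 237, 240, 243, 246, 249]
```

Power is at about (0.503, 0.184) and test at about (0.557, 0.2195) once the camera bias seen at the screw is taken out. Pressing power.

Emit:
{"method": "play_rows", "body": {"motion": [{"dp": [0.0024, 0.0016, 0.04], "twist": 0, "claw": 0}, {"dp": [0, 0, 0.045], "twist": 0, "claw": 0}, {"dp": [0, 0, 0.015], "twist": 0, "claw": 0}, {"dp": [0, 0, 0.004], "twist": 0, "claw": 0}, {"dp": [0, 0, 0.003], "twist": 0, "claw": 0}, {"dp": [0, 0, 0.002], "twist": 0, "claw": 0}, {"dp": [0, 0, 0], "twist": 0, "claw": 0}, {"dp": [0, 0, 0], "twist": 0, "claw": 0}]}}

```text
t: 22.92
position: [0.5041, 0.1843, 0.0926]
orientation: [0.999, 0.038, 0.001, -0.0]
contact_force: [0.7, 0.4, 4.4]
finger_gap: 0.001
grasp_force: 2.1
```

Emit:
{"method": "play_rows", "body": {"motion": [{"dp": [0, 0, 0.001], "twist": 0, "claw": 0}, {"dp": [0, 0, 0.001], "twist": 0, "claw": 0}, {"dp": [0, 0, 0], "twist": 0, "claw": 0}]}}

```text
t: 23.3
position: [0.5042, 0.1843, 0.0919]
orientation: [0.999, 0.038, 0.001, -0.0]
contact_force: [-4.7, -1.5, 18.8]
finger_gap: 0.005
grasp_force: 9.3
```

The power key bottomed at 0.0919. Releasing it and pressing test.

Emit:
{"method": "play_rows", "body": {"motion": [{"dp": [0, 0, -0.01], "twist": 0, "claw": 0}, {"dp": [0, 0, -0.035], "twist": 0, "claw": 0}, {"dp": [0.028, -0.016, 0], "twist": 0, "claw": 0}, {"dp": [0.028, -0.0155, 0], "twist": 0, "claw": 0}, {"dp": [0, 0, 0], "twist": 0, "claw": 0}, {"dp": [0, 0, 0.03], "twist": 0, "claw": 0}, {"dp": [0, 0, 0.006], "twist": 0, "claw": 0}, {"dp": [0, 0, 0.003], "twist": 0, "claw": 0}, {"dp": [0, 0, 0.003], "twist": 0, "claw": 0}, {"dp": [0, 0, 0.002], "twist": 0, "claw": 0}, {"dp": [0, 0, 0.001], "twist": 0, "claw": 0}, {"dp": [0, 0, 0], "twist": 0, "claw": 0}]}}

```text
t: 24.8
position: [0.5568, 0.2196, 0.092]
orientation: [0.999, 0.038, 0.001, -0.0]
contact_force: [-8.9, -3.6, 16.2]
finger_gap: 0.005
grasp_force: 8.1
```

The test key bottomed at the same height. Retreating and doing a final check.

Emit:
{"method": "play_rows", "body": {"motion": [{"dp": [0, 0, -0.01], "twist": 0, "claw": 0}, {"dp": [0, 0, -0.04], "twist": 0, "claw": 0}, {"dp": [0, 0, -0.06], "twist": 0, "claw": 0}, {"dp": [0, 0, -0.04], "twist": 0, "claw": 0}, {"dp": [0, 0, 0], "twist": 0, "claw": 0}, {"dp": [0, 0, 0], "twist": 0, "claw": 0}]}}

```text
t: 25.55
position: [0.5563, 0.2196, 0.2389]
orientation: [0.999, 0.038, 0.0, -0.0]
contact_force: [-0.7, 0.3, -0.1]
finger_gap: 0.007
grasp_force: 0.0
```

Run:
```python
from h import *
sc=cam('scene'); s=ctrl.observe(); print(s['t'],s['position'].round(3),s['contact_force'].round(1))
print(proj(sc,[[.5585,-.2855,.148]]),[(d['centre'],round(d['score'],2)) for d in ctrl.recognise(sc,'driver_grip')][:3])
print(ctrl.finish_job())
```

```text
25.6 [0.556 0.219 0.238] [ 0.2 -0.6 -0.6]
[[258.97494439 232.66152934]] [([256.6, 233.1], 0.7), ([205.7, 242.3], 0.65), ([243.6, 233.9], 0.57)]
the job is handed in; nothing more can be done
None
```

I handed the job in at 25.6 s, verdict not shown: the screw was driven until it stalled (taken as fully home), the screwdriver is back in its hole and released, and power then test bottomed and were let go; I viewed 12 pictures, two over the limit of 10.

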